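# Slide the tip rack home in the loading lane

## Task

On the loading dock, push the blue pipette-tip rack along the plate and down the lane between the two metal rails until it is fully home, square against the black end stop. Neither the rack nor the robot may touch either rail, and the rack must be slid, never lifted or tipped; it starts a little off line and askew, so straighten it before the lane. Leave the flasks and the bottle standing where they are.

Things in the scene. Friction and masses are not known exactly. Their poses are not given: they have to be found in the camera images.
- dock: Fixed dark steel plate, 360 x 160 x 8 mm (its x -185 to 175), on the bench. Origin: bench height, on the lane's centre line at its mouth; x runs down the lane to the end stop (to the robot's left, within 0.4 rad), y across, z up. Lane: x 0 to 155, |y| < 51; no rails at x < 0. End stop: black rubber, face at x = 155, top 40 above the bench, with a blue plate 48 high and 126 wide behind it
- rail_left: Bare aluminium guide rail at the lane's +y side (dock frame): 155 mm long, 12 mm wide, 22 mm high, standing on the plate, so its top is 30 mm above the bench. Its inner face is 51 mm from the centre line. Origin: centre of its underside; axes as the dock's. It must not be touched.
- rail_right: The same rail at the lane's -y side; the rails stand 102 mm apart, inner face to inner face. It must not be touched.
- lane_mouth (a point): Point on the plate's top surface (8 mm above the bench), on the lane's centre line, level with the near ends of the rails. Axes as the dock's.
- dock_home (a point): Point on the plate's top surface on the lane's centre line, 91 mm beyond the mouth: where the centre of the rack's underside lies when the rack is fully home against the end stop. Axes as the dock's.
- rack: Pipette-tip rack, a box 128 (x) x 86 (y) x 60 mm high, 0.18 to 0.34 kg, blue with a thin white seam, yellow tips in its top. Origin: centre of its underside. Loose, stays where it is left. Starts flat on the plate, centre 80 to 95 mm before the mouth, up to 20 mm off the centre line, turned up to 0.15 rad, x down the lane. Centred in the lane it has 8 mm free each side.
- foil_flask_a: Foil-capped conical flask, silver, 60 mm across at the foot and 100 mm high, loose on the bench, on the -y side of the dock (beyond the lane). Origin: centre of its underside. Leave it alone.
- foil_flask_b: A second foil-capped flask like it, nearer the end stop's end of the dock. Leave it alone.
- amber_flask: Conical flask with amber contents, 60 mm across at the foot and 88 mm high, loose on the bench beyond the end stop. Origin: centre of its underside. Leave it alone.
- reagent_bottle: Clear bottle with blue cap, 64 mm across and 115 mm high, loose on the bench beyond the end stop. Origin: centre of its underside. Leave it alone.
Things that resemble listed ones, but are neither listed nor needed, are in the scene too. What is meant by the rack is not pink, and is the larger of those in its own colour.

How it is judged:
By the outcome, as a careful person would: the job done as asked, in the order asked, and still so for the second after the job is handed in, with the robot touching nothing.
It also fails if it takes over 58 s, if anything falls off the work surface, if the arm or the gripper's body presses on something with over 40 N, if the wrist force passes 120 N, or if a joint passes its speed limit or range.

## Robot

A 6-joint arm with a two-finger parallel gripper is mounted at the origin on the work surface. World frame = base frame: x ahead of the robot, y to its left, z up, the work surface at z = 0. Lengths are in m, angles in rad, forces in N, time in s.
With the tool pointing down it reaches from about 0.225 to 0.875 m from the base axis. Payload 3.4 kg.
Tool frame: the origin (TCP) lies at the very end of the fingers, on their centre line; the grasp point (between the pads) lies 19 mm behind it; z points along the fingers, y is the line along which they close (so a half turn about z gives the same grasp; the last joint's range is limited). The gripper opens to 85 mm and grips with 20 to 120 N. Pads are 22 mm wide; open, the fingers measure 114 mm over their backs; the gripper's body (76 mm by 85 mm) begins 54 mm behind the grasp point. The pads swing forward as they close: fully open they stand 13 mm farther back than shut.
Start: joints at [-1.254, 0.276, 1.505, -0, 1.361, -0.121], TCP at [0.244, -0.521, 0.196] pointing down, gripper open.
Joint ranges: [-2.89, 2.89], [-0.75, 2.08], [0.22, 2.7], [-1.18, 4.32], [0.11, 2.71], [-2.7, 2.7]. Speed limits (rad/s): [2.57, 2.57, 3.14, 3.14, 3.14, 3.14].

## Interface

Orientations are given as a unit quaternion [x, y, z, w].
In Python, from station import robot, optics gives the robot as it stands. The module is installed in compiled form; this text tells all that it offers.
- The arm moves only by the tool play_rows, never from a script. Its argument "moves" is a list of rows, each a list of 3 entries, a list of its own where there are three numbers: the turn, a rotation vector about the world's x, y, z in rad, then the shift along the world's x, y, z in mm, then the finger opening in mm, from 0 to 85.4. In form: [[[ax, ay, az], [tx, ty, tz], jaw], ...]. A call has exactly 5 rows; each row shifts and turns the commanded pose from where the row before left it; what a row does not reach is not made up. A row lasts 1/12 s, in which the tool goes at most 41.7 mm and 7.16 degrees, less where a joint would pass 70% of its speed; a pose out of reach is approached as far as the arm can. A call with a gripper value outside its range is refused whole. The fingers move at their own pace and stop on an object; "newtons" is the grip in N (left out, the last holds). Time passes only in rows, so rows that do not move let the fingers close, or fill a call up. It gives the time, the measured TCP pose, the force, the opening and the grip force at its end, in the units of the state.
- robot.sense(): the state, without advancing time (a new reading comes with each control period).
- optics.read_camera(name): name is "scene" or "top"; returns (picture, depth): 400x640x3 uint8, red, green, blue; 400x640 float32, m along the optical axis (not along the pixel's ray), 0 where there is no reading.
- optics.camera_info(name): a dict with "mtx" (3x3 intrinsics, pixels), "dist_coeffs" ([k1, k2, p1, p2, k3] as OpenCV has them; the pictures are not rectified), "world_to_cam" (4x4, takes a point from world to camera coordinates). Camera axes: x right, y down, z forward; pixel columns grow to the right and rows downward; lengths in m; the calibration is good to about 2 mm. A picture is of the moment at which its call begins. camera_info takes no time and is no camera call.
- robot.finish_job(): hands the job in; it is judged then, once.
Trained networks look in the newest picture that a camera, given by its name, has taken for a name from the list of things; names that differ only in an ending like _2 or _b are one class to them, and where a whole thing is asked for, a point or a joint stands for the part that bears it (a point fixed in the world has none). Each returns a list of dicts, best first, with "p" (0 to 1); they miss things now and then, are a little off and sometimes report something else, mostly with a low value. They report only what shows in the picture. A call takes as long as a camera call. They do not tell look-alikes from the thing itself.
- optics.recognise(thing, camera): "pixel" ([column, row] in pixels, amid what is visible of it).
- optics.silhouettes(thing, camera): "region" (400x640 bool, what is visible of it) and "pixel" ([column, row] in pixels, amid what is visible of it).
- optics.tip_of(thing, camera): "pixel" ([column, row] in pixels: a listed point, or the origin of a listed thing).
The state is a dict: "t": time; "qpos": joint angles; "joint_vel": joint speeds; "joint_torque": joint torques, N m; "tool_pos": TCP position; "orientation": TCP orientation; "force": force on the tool from outside, world axes, zero at the start; "wrist_torque": the same for the moment, N m; "width": finger opening in m; "grip_force": force on a finger pad.
Only numpy, scipy, OpenCV 4.12 (cv2) and the standard library are available. Lean on these libraries where they do the work, as an engineer would, in place of code of your own. Each camera call takes 0.05 s, during which the arm holds its last target. There are 200 camera calls.

## Working session

There is one attempt and no reset: what is moved stays moved. The work goes in short steps, Python scripts to look and compute and a tool call to move; the robot and the scene stay as the last step left them, time stands still between calls to the robot, and variables do not carry over. Pictures are saved under pics/ and viewed, at most 10 in all, crops included, and the job is handed in when it is done.

Besides the shell and the picture viewer there is one more tool, called as name(argument=value, ...) on one line, values as JSON. play_rows: Moves the arm, as the interface text tells. Its arguments: {"type":"object","properties":{"moves":{"type":"array"},"newtons":{"type":"number"}},"required":["moves"]}

```bash
mkdir -p pics; python3 - <<'E'
from station import robot, optics
import cv2, numpy as np
s=robot.sense(); print(s['t'],s['tool_pos'],s['orientation'],s['force'])
ims=[]
for c in ("top","scene"):
    p,d=optics.read_camera(c); np.savez(f'{c}0.npz',p=p,d=d); ims.append(p)
    cv2.imwrite(f'pics/{c}0.png',p[...,::-1])
    i=optics.camera_info(c); print(c,np.round(i['mtx'],1).tolist(),i['dist_coeffs'],np.round(i['world_to_cam'],3).tolist())
    for t in ("rack","dock","rail_left","foil_flask_a"):
        print(t,[(np.round(r['pixel']).tolist(),round(r['p'],2)) for r in optics.recognise(t,c)])
    for t in ("lane_mouth","dock_home"):
        print(t,[(np.round(r['pixel']).tolist(),round(r['p'],2)) for r in optics.tip_of(t,c)])
E
```

```text
0.0 [ 0.24357082 -0.52020048  0.19503049] [ 9.76139278e-01  2.17143326e-01 -8.78831492e-05 -9.37056186e-04] [ 0.6157749  -0.3214866   1.02381359]
top [[455.4, 0.0, 319.8], [0.0, 455.4, 206.7], [0.0, 0.0, 1.0]] [0.00357723 0.         0.         0.         0.        ] [[0.006, -1.0, 0.024, -0.007], [-0.993, -0.009, -0.121, 0.598], [0.121, -0.023, -0.992, 1.059], [0.0, 0.0, 0.0, 1.0]]
rack [([439.0, 172.0], 0.82), ([351.0, 232.0], 0.76), ([361.0, 154.0], 0.67), ([302.0, 260.0], 0.67)]
dock [([300.0, 259.0], 0.56)]
rail_left [([290.0, 284.0], 0.6), ([270.0, 184.0], 0.59)]
foil_flask_a [([243.0, 205.0], 0.91), ([272.0, 183.0], 0.73), ([281.0, 238.0], 0.52)]
lane_mouth [([316.0, 253.0], 0.86)]
dock_home [([278.0, 263.0], 0.69)]
scene [[377.7, 0.0, 325.5], [0.0, 377.7, 196.0], [0.0, 0.0, 1.0]] [-0.05829325  0.          0.          0.          0.        ] [[-0.05, 0.999, -0.005, -0.003], [0.786, 0.036, -0.618, -0.438], [-0.617, -0.035, -0.786, 1.164], [0.0, 0.0, 0.0, 1.0]]
rack [([245.0, 262.0], 0.95), ([156.0, 231.0], 0.72), ([276.0, 178.0], 0.6)]
dock []
rail_left [([338.0, 145.0], 0.71)]
foil_flask_a [([365.0, 226.0], 0.69), ([403.0, 210.0], 0.59)]
lane_mouth [([317.0, 172.0], 0.97)]
dock_home []
```

View pics/top0.png

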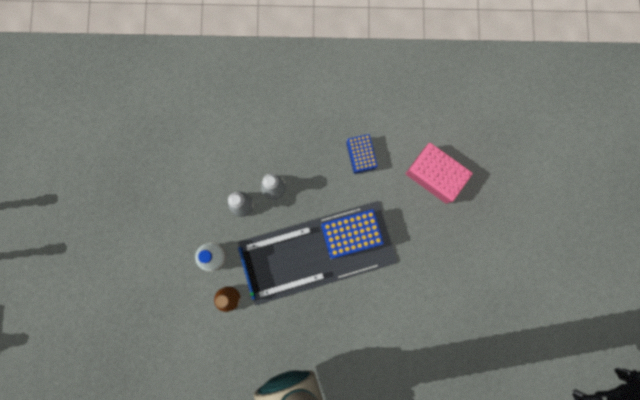

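View pics/scene0.png

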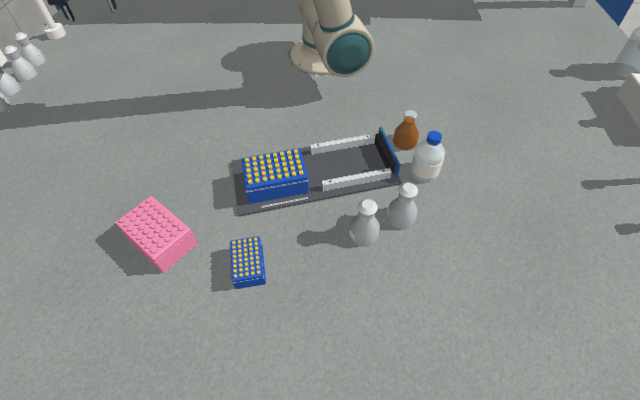

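The tray in the dock at top (352,232) / scene (276,175) is the larger blue rack. The look-alikes are the small blue rack at top (361,154) / scene (246,262) and the pink one at top (440,173) / scene (156,232), so I choose the one on the dock. Next I measure it and check a crop.

```bash
cat > h.py <<'E'
import numpy as np, cv2
from station import robot, optics
from scipy.ndimage import label
def ray(cam,px,z):
    i=optics.camera_info(cam); T=np.array(i['world_to_cam']); R=T[:3,:3]; c=-R.T@T[:3,3]
    n=cv2.undistortPoints(np.array(px,float).reshape(-1,1,2),np.array(i['mtx']),np.array(i['dist_coeffs']))[:,0]
    d=np.c_[n,np.ones(len(n))]@R
    return c+d*((z-c[2])/d[:,2])[:,None]
def cloud(cam,d):
    i=optics.camera_info(cam); T=np.array(i['world_to_cam'])
    v,u=np.mgrid[:400,:640]
    n=cv2.undistortPoints(np.stack([u,v],-1).reshape(-1,1,2).astype(float),np.array(i['mtx']),np.array(i['dist_coeffs']))[:,0]
    p=np.c_[n,np.ones(len(n))]*d.reshape(-1,1)
    return ((p-T[:3,3])@T[:3,:3]).reshape(400,640,3)
def rect(P):
    (c,s,a)=cv2.minAreaRect((P[:,:2]*1000).astype(np.float32))
    b=cv2.boxPoints((c,s,a)); e=[b[1]-b[0],b[2]-b[1]]; l=max(e,key=np.linalg.norm)
    l=l if l[1]>0 else -l
    return np.array(c),sorted(s),np.arctan2(l[1],l[0])
def rails(cam,p):
    hsv=cv2.cvtColor(p,cv2.COLOR_RGB2HSV); out=[]
    v,u=np.mgrid[:400,:640]
    W=ray(cam,np.c_[u.ravel(),v.ravel()],.03).reshape(400,640,3)
    m=(hsv[...,1]<50)&(hsv[...,2]>175)
    L,n=label(m)
    for k in range(1,n+1):
        if (L==k).sum()>60: out.append((rect(W[L==k]),(np.mean(np.argwhere(L==k),0)[::-1]).round(),int((L==k).sum())))
    return out
def rack(cam,d,near,lo=.058,hi=.085):
    C=cloud(cam,d); v,u=np.mgrid[:400,:640]
    m=(C[...,2]>lo)&(C[...,2]<hi)&(np.hypot(u-near[0],v-near[1])<50)&(d>0)
    L,n=label(m); k=L[near[1],near[0]]
    m=L==k
    W=ray(cam,np.argwhere(m)[:,::-1],.068)
    return rect(W),np.median(C[m][:,2]),m
E
python3 - <<'E'
from h import *
for c,near in (("top",(352,232)),("scene",(275,165))):
    z=np.load(c+'0.npz'); print(c)
    for r in rails(c,z['p']): print(r)
    print(rack(c,z['d'],near)[:2])
    for t in ("rail_left","lane_mouth","dock_home","rack"):
        for r in optics.tip_of(t,c): print(t,r['pixel'],round(r['p'],2),ray(c,[r['pixel']],.008)[0].round(4))
p=np.load('top0.npz')['p'][190:310,190:420]; q=np.load('scene0.npz')['p'][110:230,220:450]
cv2.imwrite('pics/crop.png',cv2.resize(np.vstack([p,q]),None,fx=2.4,fy=2.4,interpolation=cv2.INTER_CUBIC)[...,::-1])
E
```

```text
top
((array([1118.25756836,  510.31924438]), [5.389474868774414, 134.94566345214844], np.float32(1.5925697)), array([121.,   1.]), 115)
((array([1120.1295166 ,  299.06036377]), [10.845124244689941, 277.69171142578125], np.float32(1.5917636)), array([209.,   1.]), 401)
((array([1123.18640137,   87.59442139]), [13.59526252746582, 135.13455200195312], np.float32(1.5913267)), array([287.,   2.]), 296)
((array([1124.82458496, -195.27204895]), [21.927114486694336, 420.535400390625], np.float32(1.5900856)), array([401.,   3.]), 1195)
((array([1128.85913086, -477.00650024]), [24.722991943359375, 138.98019409179688], np.float32(1.5897149)), array([505.,   4.]), 493)
((array([1130.13623047, -619.1151123 ]), [27.53795051574707, 137.7938690185547], np.float32(1.5892966)), array([559.,   5.]), 534)
((array([1131.32592773, -759.86016846]), [30.360979080200195, 136.37171936035156], np.float32(1.5889148)), array([613.,   5.]), 561)
((array([1072.77429199,  763.1940918 ]), [74.29763793945312, 74.95772552490234], np.float32(1.5934283)), array([15., 16.]), 810)
((array([1073.86242676,  652.3067627 ]), 
[... 4878 characters left out ...]
t32(0.046011355)), array([369., 206.]), 197)
((array([606.87457275, 208.86740112]), [14.12720012664795, 45.2413444519043], np.float32(3.0566015)), array([413., 210.]), 105)
((array([649.23791504, 131.20716858]), [16.753828048706055, 46.68336868286133], np.float32(0.23308007)), array([374., 226.]), 129)
((array([541.35522461, -77.43055725]), [89.82527923583984, 126.95307159423828], np.float32(1.8517312)), np.float64(0.06458420990502876))
rail_left [343.8, 147.9] 0.93 [0.4149 0.0672 0.008 ]
lane_mouth [317.0, 172.0] 0.97 [0.4946 0.0083 0.008 ]
rack [160.6, 238.8] 0.97 [ 0.6862 -0.2922  0.008 ]
rack [247.4, 266.2] 0.85 [ 0.7369 -0.1072  0.008 ]
rack [276.2, 184.2] 0.78 [ 0.5345 -0.0791  0.008 ]
```

View pics/crop.png

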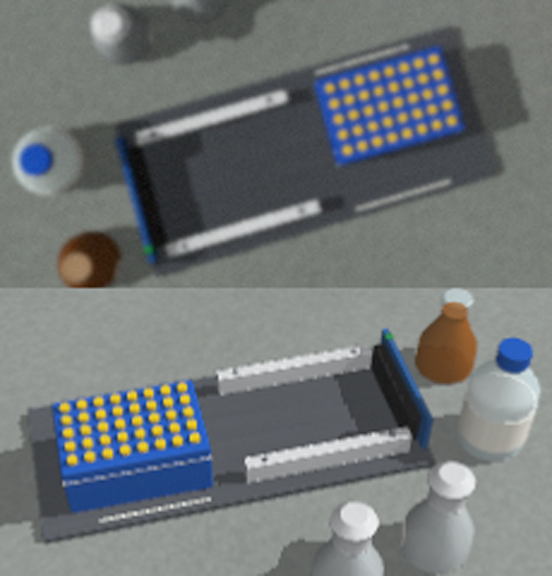

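The crop confirms it: the blue rack with the white seam stands on the plate, about 18 mm to the far (−y) side of the lane line and nearly straight. I'll push it toward the line from the far side with the fingers open along the lane, then push it from behind.

play_rows(moves=[[[0,0,-0.05],[24,31,-4],80],[[0,0,-0.05],[24,31,-4],80],[[0,0,-0.046],[24,31,-4],80],[[0,0,0],[24,31,-4],80],[[0,0,0],[24,31,-4],80]])

```text
t: 1.52
tool_pos: [0.3645, -0.3644, 0.1759]
orientation: [0.989, 0.145, 0.0, 0.0]
force: [1.4, 0.1, -0.4]
width: 0.0801
grip_force: 0.0
```

play_rows(moves=[[[0,0,0],[24,31,-4],80],[[0,0,0],[24,31,-4],80],[[0,0,0],[24,31,-4],80],[[0,0,0],[24,31,-4],80],[[0,0,0],[24,31,-4],80]])

```text
t: 1.93
tool_pos: [0.4847, -0.2092, 0.156]
orientation: [0.989, 0.145, 0.0, 0.0]
force: [0.7, -1.1, 0.0]
width: 0.0801
grip_force: 0.0
```

play_rows(moves=[[[0,0,0],[24,31,-4],80],[[0,0,0],[24,31,-4],80],[[0,0,0],[24,31,-4],80],[[0,0,0],[24,31,-4],80],[[0,0,0],[24,31,-4],80]])

```text
t: 2.35
tool_pos: [0.6048, -0.054, 0.1359]
orientation: [0.989, 0.146, 0.0, 0.0]
force: [1.0, -0.8, -0.2]
width: 0.0798
grip_force: 0.0
```

```bash
cat >> h.py <<'E'
M=np.array([489.8,6.0]); A=1.862; e=np.array([np.cos(A),np.sin(A)]); n=np.array([-e[1],e[0]])
def dock(p): p=np.array(p)[:2]-M; return np.round([p@e,p@n],1)
def st():
    from scipy.spatial.transform import Rotation as Ro
    s=robot.sense(); R=Ro.from_quat(s['orientation']).as_matrix(); p=np.array(s['tool_pos'])*1000
    print('t',s['t'],'tcp',p.round(1),'dock',dock(p),'yaw y',round(np.arctan2(R[1,1],R[0,1])%np.pi,4),'z',R[:,2].round(3),'w',s['width'],'F',np.round(s['force'],1),'q',np.round(s['qpos'],2))
E
python3 -c "
from h import *
st()"
```

```text
t 2.35 tcp [604.8 -54.  135.9] dock [-90.5 -92.9] yaw y 1.8629 z [ 0. -0. -1.] w 0.07982635945893124 F [ 1.  -0.8 -0.2] q [-0.2   0.36  1.53 -0.    1.25  1.08]
```

play_rows(moves=[[[0,0,0],[0,0,-30],80],[[0,0,0],[0,0,-30],80],[[0,0,0],[0,0,-25],80],[[0,0,0],[0,0,-13],80],[[0,0,0],[0,0,-6],80]])

```text
t: 2.77
tool_pos: [0.6019, -0.0552, 0.0292]
orientation: [0.989, 0.146, -0.002, -0.001]
force: [-0.4, -0.1, 0.8]
width: 0.0799
grip_force: 0.0
```

play_rows(moves=[[[0,0,0],[-4.8,-1.4,0],80],[[0,0,0],[-4.8,-1.4,0],80],[[0,0,0],[-4.8,-1.4,0],80],[[0,0,0],[-3.8,-1.1,0],80],[[0,0,0],[-3.8,-1.1,0],80]])

```text
t: 3.18
tool_pos: [0.5819, -0.0627, 0.0332]
orientation: [0.989, 0.145, 0.001, 0.0]
force: [1.1, 0.7, 0.4]
width: 0.0802
grip_force: 0.0
```

play_rows(moves=[[[0,0,0],[-2,-0.6,0],80],[[0,0,0],[-2,-0.6,0],80],[[0,0,0],[-2,-0.6,0],80],[[0,0,0],[-2,-0.6,0],80],[[0,0,0],[0,0,0],80]])

```text
t: 3.6
tool_pos: [0.5733, -0.0647, 0.0319]
orientation: [0.989, 0.145, -0.0, 0.0]
force: [0.1, -0.3, 0.4]
width: 0.0797
grip_force: 0.0
```

```bash
python3 - <<'E'
from h import *
st()
for c in ("top","scene"):
    p,d=optics.read_camera(c); cv2.imwrite(f'pics/{c}1.png',p[...,::-1])
    if c=="top":
        hsv=cv2.cvtColor(p,cv2.COLOR_RGB2HSV)
        r=rack(c,d,(350,234))
        print(r[:2],dock(r[0][0]),r[0][2]-A)
        crop=p[170:310,220:420]
    else: crop2=p[90:230,200:400]
cv2.imwrite('pics/c1.png',cv2.resize(np.hstack([crop,crop2]),None,fx=2,fy=2,interpolation=cv2.INTER_CUBIC)[...,::-1])
E
```

```text
t 3.6 tcp [573.3 -64.7  31.9] dock [-91.7 -59.7] yaw y 1.8625 z [-0. -0. -1.] w 0.07974103988828601 F [ 0.1 -0.3  0.4] q [-0.23  0.41  1.74 -0.    0.99  1.05]
((array([527.06359863, -78.52345276]), [73.12723541259766, 126.9881820678711], np.float32(1.8410165)), np.float64(0.06502956022733397)) [-91.7 -11.4] -0.020983458
```

View pics/c1.png

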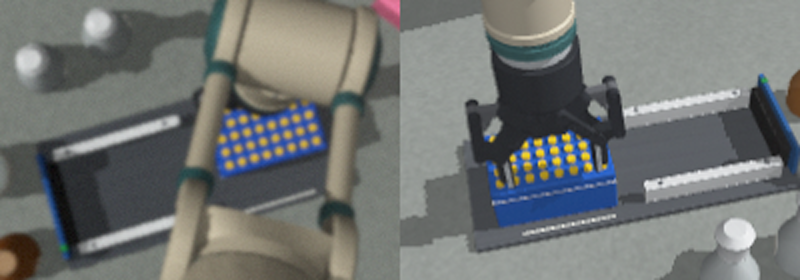

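```bash
python3 - <<'E'
from h import *
p=cv2.imread('pics/scene1.png'); i=optics.camera_info('scene'); T=np.array(i['world_to_cam'])
s=robot.sense()
pts=[]
for k in (-40,0,40):
    for z in (32,105):
        w=np.array([*(M-91.7*e-59.7*n+k*e),z])/1000
        pts.append(w)
uv=cv2.projectPoints(np.array(pts),cv2.Rodrigues(T[:3,:3])[0],T[:3,3],np.array(i['mtx']),np.array(i['dist_coeffs']))[0][:,0]
print(uv.round(1))
c=cv2.resize(p[110:220,215:345],None,fx=5,fy=5,interpolation=cv2.INTER_CUBIC)
for u,v in uv: cv2.circle(c,(int((u-215)*5+2),int((v-110)*5+2)),4,(0,0,255),1)
cv2.imwrite('pics/c2.png',c)
E
```

```text
[[260.3 194.9]
 [255.  171.4]
 [279.4 191.3]
 [275.6 167.6]
 [298.2 187.7]
 [295.9 163.9]]
```

View pics/c2.png

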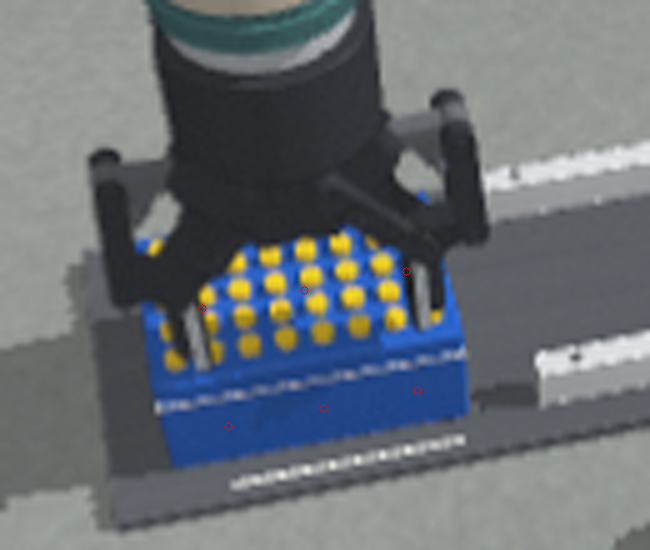

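```bash
python3 - <<'E'
from h import *
p,d=optics.read_camera('scene'); C=cloud('scene',d)*1000
for u,v in [(255,176),(255,180),(255,183),(256,186),(300,168),(300,172),(299,175),(280,175),(280,190),(260,195),(239,168),(307,157)]:
    print((u,v),C[v,u].round(0),dock(C[v,u]),p[v,u])
st()
E
```

```text
(255, 176) [ 597. -101.  106.] [-133.2  -72.2] [80 82 85]
(255, 180) [ 597. -103.   93.] [-134.9  -71.1] [123 124 128]
(255, 183) [ 598. -104.   86.] [-136.2  -71.9] [111 119 134]
(256, 186) [ 587. -107.   64.] [-136.1  -61.1] [ 43  88 171]
(300, 168) [571. -17. 104.] [-45.9 -71.5] [113 116 120]
(300, 172) [572. -18.  93.] [-46.6 -71.8] [132 136 140]
(299, 175) [571. -21.  84.] [-49.  -70.6] [114 124 146]
(280, 175) [1062.   59.  644.] [-113.  -563.2] [169 143  33]
(280, 190) [573. -63.  36.] [-90. -60.] [ 32  70 134]
(260, 195) [ 585. -104.   32.] [-132.4  -59.9] [ 32  70 135]
(239, 168) [ 604. -125.  135.] [-158.2  -72.2] [41 42 45]
(307, 157) [568.  -3. 132.] [-31.1 -72.7] [42 43 48]
t 3.75 tcp [573.9 -64.6  31.9] dock [-91.8 -60.3] yaw y 1.8627 z [ 0. -0. -1.] w 0.07998625692788996 F [0.6 0.1 0. ] q [-0.23  0.42  1.74 -0.    0.99  1.05]
```

```bash
python3 - <<'E'
from h import *
p,d=optics.read_camera('scene'); C=cloud('scene',d)*1000
P=C.reshape(-1,3); q=(P[:,:2]-M)@np.c_[e,n]
for lo,hi in ((-145,-125),(-60,-40)):
    m=(q[:,0]>lo)&(q[:,0]<hi)&(q[:,1]<-66)&(q[:,1]>-80)&(P[:,2]>20)
    o=np.argsort(P[m,2])[:8]; print(np.c_[q[m][o],P[m][o,2]].round(0).tolist())
print(d[170:192:1,255].round(3).tolist()); print(d[170:192,279].round(3).tolist())
E
```

```text
[[-137.0, -71.0, 82.0], [-135.0, -72.0, 82.0], [-133.0, -70.0, 83.0], [-139.0, -72.0, 83.0], [-144.0, -66.0, 84.0], [-142.0, -67.0, 85.0], [-134.0, -72.0, 85.0], [-138.0, -71.0, 85.0]]
[[-51.0, -70.0, 81.0], [-47.0, -72.0, 84.0], [-49.0, -72.0, 85.0], [-51.0, -72.0, 85.0], [-52.0, -66.0, 86.0], [-42.0, -66.0, 86.0], [-40.0, -68.0, 87.0], [-51.0, -71.0, 87.0]]
[0.7789999842643738, 0.777999997138977, 0.7770000100135803, 0.7269999980926514, 0.7129999995231628, 0.7149999737739563, 0.7170000076293945, 0.7210000157356262, 0.722000002861023, 0.7239999771118164, 0.7229999899864197, 0.0, 0.7300000190734863, 0.7300000190734863, 0.7350000143051147, 0.7590000033378601, 0.7580000162124634, 0.7549999952316284, 0.7599999904632568, 0.7630000114440918, 0.765999972820282, 0.7680000066757202]
[0.7770000100135803, 0.7730000019073486, 0.7749999761581421, 0.7770000100135803, 0.7760000228881836, 0.7670000195503235, 0.7639999985694885, 0.7649999856948853, 0.7630000114440918, 0.7639999985694885, 0.7630000114440918, 0.7620000243186951, 0.7599999904632568, 0.7649999856948853, 0.765999972820282, 0.7689999938011169, 0.7720000147819519, 0.7739999890327454, 0.777999997138977, 0.7789999842643738, 0.7829999923706055, 0.7860000133514404]
```

play_rows(moves=[[[0,0,0],[7,2,0],80],[[0,0,0],[8,2.4,0],80],[[0,0,0],[8,2.4,0],80],[[0,0,0],[8,2.4,0],80],[[0,0,0],[0,0,0],80]])

```text
t: 4.22
tool_pos: [0.6076, -0.055, 0.032]
orientation: [0.989, 0.146, 0.001, 0.0]
force: [0.9, -0.2, -0.5]
width: 0.0797
grip_force: 0.0
```

```bash
python3 - <<'E'
from h import *
st()
p,d=optics.read_camera('scene'); cv2.imwrite('pics/c3.png',cv2.resize(p[110:230,205:345],None,fx=5,fy=5,interpolation=cv2.INTER_CUBIC)[...,::-1])
C=cloud('scene',d)*1000
P=C.reshape(-1,3); q=(P[:,:2]-M)@np.c_[e,n]
m=(q[:,1]<-85)&(q[:,1]>-112)&(P[:,2]>25)&(abs(q[:,0]+91)<70)
o=np.argsort(P[m,2])[:25]; print(np.c_[q[m][o],P[m][o,2]].round(0).tolist())
E
```

```text
t 4.2167 tcp [607.6 -55.   32. ] dock [-92.2 -95.3] yaw y 1.8633 z [ 0.003 -0.    -1.   ] w 0.07974294098267332 F [ 0.9 -0.2 -0.5] q [-0.2   0.46  1.66  0.    1.02  1.07]
[[-52.0, -86.0, 78.0], [-133.0, -100.0, 81.0], [-48.0, -106.0, 82.0], [-139.0, -106.0, 82.0], [-50.0, -106.0, 82.0], [-48.0, -105.0, 83.0], [-52.0, -106.0, 83.0], [-53.0, -99.0, 84.0], [-53.0, -89.0, 84.0], [-133.0, -107.0, 84.0], [-135.0, -107.0, 84.0], [-137.0, -107.0, 85.0], [-139.0, -106.0, 85.0], [-50.0, -106.0, 85.0], [-41.0, -101.0, 86.0], [-52.0, -106.0, 86.0], [-46.0, -107.0, 86.0], [-46.0, -105.0, 86.0], [-135.0, -105.0, 86.0], [-137.0, -105.0, 86.0], [-140.0, -102.0, 87.0], [-52.0, -99.0, 87.0], [-133.0, -107.0, 87.0], [-48.0, -105.0, 87.0], [-133.0, -92.0, 88.0]]
```

View pics/c3.png

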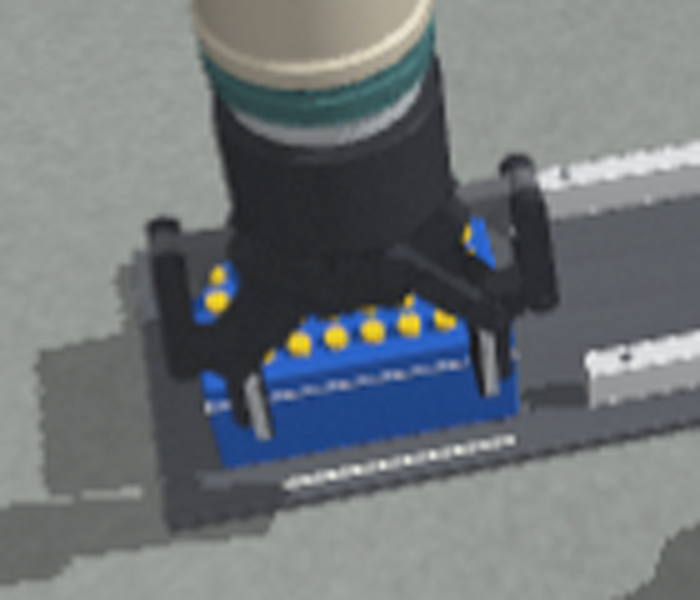

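The picture shows the fingertips at (262,435) and (490,393) in the crop. That is only about z 80 mm, although the reported TCP z is 32, so the real tips are about 48 mm higher than reported. I'll go by the camera and descend in steps, watching the force.

play_rows(moves=[[[0,0,0],[0,0,-8],80],[[0,0,0],[0,0,-8],80],[[0,0,0],[0,0,-7],80],[[0,0,0],[0,0,-5],80],[[0,0,0],[0,0,0],80]])

```text
t: 4.68
tool_pos: [0.6031, -0.0552, 0.0021]
orientation: [0.989, 0.145, -0.002, -0.001]
force: [-0.7, -0.7, 0.8]
width: 0.0797
grip_force: 0.0
```

```bash
cat >> h.py <<'E'
def tips(d,cam='scene',show=8):
    s=robot.sense(); t=dock(np.array(s['tool_pos'])*1000)
    P=(cloud(cam,d)*1000).reshape(-1,3); q=(P[:,:2]-M)@np.c_[e,n]
    m=(abs(q[:,1]-t[1]+11)<2)&(P[:,2]>14)&(abs(q[:,0]-t[0])<58)
    o=np.argsort(P[m,2])[:show]; return np.c_[q[m][o],P[m][o,2]].round(0).tolist()
E
python3 - <<'E'
from h import *
st(); p,d=optics.read_camera('scene'); print(tips(d))
E
```

```text
t 4.6833 tcp [603.1 -55.2   2.1] dock [-91.2 -91. ] yaw y 1.8624 z [-0.004  0.001 -1.   ] w 0.07967080325747199 F [-0.7 -0.7  0.8] q [-0.21  0.49  1.7  -0.    0.96  1.07]
[[-49.0, -101.0, 51.0], [-133.0, -101.0, 52.0], [-51.0, -102.0, 53.0], [-47.0, -101.0, 53.0], [-135.0, -102.0, 53.0], [-137.0, -102.0, 54.0], [-135.0, -102.0, 56.0], [-133.0, -102.0, 56.0]]
```

play_rows(moves=[[[0,0,0],[0,0,-5],80],[[0,0,0],[0,0,-5],80],[[0,0,0],[0,0,-5],80],[[0,0,0],[0,0,-3],80],[[0,0,0],[0,0,0],80]])

```text
t: 5.15
tool_pos: [0.6041, -0.0553, -0.015]
orientation: [0.989, 0.145, -0.001, -0.0]
force: [0.0, 0.0, 0.5]
width: 0.0799
grip_force: 0.0
```

play_rows(moves=[[[0,0,0],[-5,-1.5,0],80],[[0,0,0],[-5,-1.5,0],80],[[0,0,0],[-4,-1.2,0],80],[[0,0,0],[-3,-0.9,0],80],[[0,0,0],[-3,-0.9,0],80]])

```text
t: 5.57
tool_pos: [0.5845, -0.0615, -0.0138]
orientation: [0.989, 0.145, 0.0, 0.0]
force: [0.4, -0.3, -1.3]
width: 0.0796
grip_force: 0.4
```

play_rows(moves=[[[0,0,0],[-3,-0.9,0],80],[[0,0,0],[-3,-0.9,0],80],[[0,0,0],[-3,-0.9,0],80],[[0,0,0],[-3,-0.9,0],80],[[0,0,0],[0,0,0],80]])

```text
t: 5.98
tool_pos: [0.5723, -0.0652, -0.0139]
orientation: [0.989, 0.145, -0.0, 0.0]
force: [0.1, 0.6, 0.5]
width: 0.08
grip_force: 0.1
```

```bash
python3 - <<'E'
from h import *
st(); p,d=optics.read_camera('scene'); print(tips(d))
p,d=optics.read_camera('top'); r=rack('top',d,(350,236)); print(r[0],dock(r[0][0]),r[0][2]-A)
E
```

```text
t 5.9833 tcp [572.3 -65.2 -13.9] dock [-91.9 -58.6] yaw y 1.8626 z [-0. -0. -1.] w 0.07995592447560808 F [0.1 0.6 0.5] q [-0.23  0.47  1.79 -0.    0.89  1.05]
[[-52.0, -69.0, 35.0], [-47.0, -68.0, 36.0], [-137.0, -68.0, 38.0], [-49.0, -69.0, 38.0], [-135.0, -69.0, 38.0], [-133.0, -70.0, 39.0], [-139.0, -69.0, 39.0], [-47.0, -69.0, 40.0]]
(array([514.50164795, -83.07936096]), [82.24755859375, 126.66292572021484], np.float32(1.7437798)) [-92.4   1.9] -0.11822021
```

play_rows(moves=[[[0,0,0],[-2,-0.6,0],80],[[0,0,0],[-1.8,-0.5,0],80],[[0,0,0],[0,0,0],80],[[0,0,0],[10,3,0],80],[[0,0,0],[20,6,0],80]])

```text
t: 6.5
tool_pos: [0.5967, -0.0571, -0.0143]
orientation: [0.989, 0.145, -0.002, -0.0]
force: [0.4, 0.9, 0.5]
width: 0.08
grip_force: 0.0
```

play_rows(moves=[[[0,0,0],[20,6,0],80],[[0,0,0],[0,0,30],80],[[0,0,0],[0,0,40],80],[[0,0,0],[0,-30,25],65],[[0,0,0],[0,-40,0],50]])

```text
t: 6.92
tool_pos: [0.624, -0.1197, 0.0873]
orientation: [0.989, 0.148, 0.005, 0.002]
force: [0.6, -0.3, 0.7]
width: 0.0577
grip_force: 0.0
```

play_rows(moves=[[[0,0,0],[0,-40,0],50],[[0,0,0],[0,-40,0],50],[[0,0,0],[0,-40,0],50],[[0,0,0],[0,-20,0],50],[[0,0,0],[0,0,0],50]])

```text
t: 7.33
tool_pos: [0.6194, -0.2667, 0.0805]
orientation: [0.99, 0.143, 0.0, 0.002]
force: [0.8, 1.1, 0.0]
width: 0.0502
grip_force: 0.0
```

```bash
python3 - <<'E'
from h import *
st(); p,d=optics.read_camera('top'); r=rack('top',d,(350,238)); print(r[0],dock(r[0][0]),r[0][2]-A)
for q in rails('top',p):
    if 60<q[1][0] and 400<q[0][0][0]<540 and q[0][0][1]<150: print(q)
# scene: bottom edge of front face, from depth
P=(cloud('scene',optics.read_camera('scene')[1])*1000).reshape(-1,3); q=(P[:,:2]-M)@np.c_[e,n]
m=(P[:,2]>18)&(P[:,2]<55)&(abs(q[:,0]+91)<50)&(abs(q[:,1]+43)<15)
print(m.sum(),np.polyfit(q[m,0]+91,q[m,1],1))
cv2.imwrite('pics/top4.png',cv2.resize(p[180:310,220:460],None,fx=3,fy=3,interpolation=cv2.INTER_CUBIC)[...,::-1])
E
```

```text
t 7.3333 tcp [ 619.4 -266.7   80.5] dock [-298.5  -45.9] yaw y 1.8582 z [ 0.001 -0.003 -1.   ] w 0.05016004658989557 F [0.8 1.1 0. ] q [-0.51  0.5   1.45 -0.    1.2   0.78]
(array([517.0425415 , -82.04922485]), [85.40333557128906, 127.29216766357422], np.float32(1.8622491)) [-92.2  -0.8] 0.00024914742
((array([522.59875488,  95.64022827]), [9.896524429321289, 110.3265609741211], np.float32(1.8575227)), array([279., 238.]), 185)
((array([ 513.82910156, -342.41455078]), [31.435237884521484, 38.5087890625], np.float32(0.006759931)), array([460., 244.]), 153)
((array([ 491.85098267, -285.66943359]), [23.514448165893555, 77.70547485351562], np.float32(2.5245419)), array([437., 252.]), 252)
((array([412.84667969,  64.55519104]), [9.88656997680664, 112.54466247558594], np.float32(1.8641483)), array([291., 285.]), 202)
548 [ 5.23819254e-04 -4.36389550e+01]
```

View pics/top4.png

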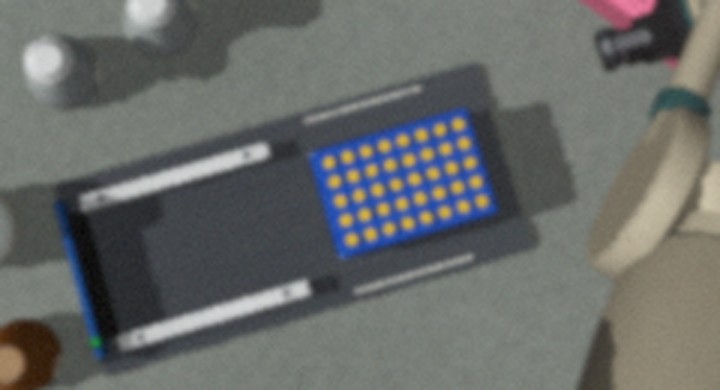

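play_rows(moves=[[[0,0,0.12],[-6,0,0],50],[[0,0,0.12],[-6,0,0],50],[[0,0,0.12],[-6,0,0],50],[[0,0,0.12],[-6,0,0],50],[[0,0,0.12],[-6,0,0],50]])

```text
t: 7.85
tool_pos: [0.5889, -0.2588, 0.0808]
orientation: [0.9, 0.435, -0.0, -0.001]
force: [0.2, -0.2, 0.3]
width: 0.0503
grip_force: 0.0
```

play_rows(moves=[[[0,0,0.12],[-6,6,0],50],[[0,0,0.12],[-6,6,0],50],[[0,0,0.12],[-6,6,0],50],[[0,0,0.12],[-6,8,0],50],[[0,0,0.12],[-6,8,0],50]])

```text
t: 8.27
tool_pos: [0.5588, -0.2246, 0.0809]
orientation: [0.732, 0.681, 0.0, -0.001]
force: [0.2, 0.3, -0.6]
width: 0.0499
grip_force: 0.0
```

play_rows(moves=[[[0,0,0.12],[-6,15,0],50],[[0,0,0.12],[-6,15,0],50],[[0,0,0.12],[-5,15,0],50],[[0,0,0.011],[0,15,0],50],[[0,0,0],[0,0,0],50]])

```text
t: 8.68
tool_pos: [0.5414, -0.1628, 0.081]
orientation: [0.596, 0.803, 0.001, -0.001]
force: [0.6, 0.9, -0.4]
width: 0.0499
grip_force: 0.0
```

```bash
cat >> h.py <<'E'
def tip2(d):
    s=robot.sense(); t=dock(np.array(s['tool_pos'])*1000)
    P=(cloud('scene',d)*1000).reshape(-1,3); q=(P[:,:2]-M)@np.c_[e,n]
    m=(abs(q[:,0]-t[0])<14)&(abs(q[:,1]-t[1])<60)&(P[:,2]>14)
    o=np.argsort(P[m,2])[:10]; return np.c_[q[m][o],P[m][o,2]].round(0).tolist()
E
python3 - <<'E'
from h import *
st(); p,d=optics.read_camera('scene'); print(tip2(d))
E
```

```text
t 8.6833 tcp [ 541.4 -162.8   81. ] dock [-176.5   -1. ] yaw y 0.2927 z [-0.001  0.002 -1.   ] w 0.04990639799728684 F [ 0.6  0.9 -0.4] q [-0.42  0.35  1.7   0.    1.09 -0.71]
[[-176.0, -32.0, 120.0], [-178.0, -32.0, 121.0], [-180.0, -32.0, 121.0], [-174.0, -34.0, 121.0], [-169.0, 25.0, 122.0], [-168.0, -33.0, 122.0], [-170.0, -33.0, 122.0], [-168.0, -32.0, 123.0], [-170.0, -31.0, 123.0], [-187.0, -34.0, 125.0]]
```

play_rows(moves=[[[0,0,0],[2.3,-7.7,0],50],[[0,0,0],[0,0,-25],50],[[0,0,0],[0,0,-25],50],[[0,0,0],[0,0,-15],50],[[0,0,0],[0,0,0],50]])

```text
t: 9.15
tool_pos: [0.5424, -0.175, 0.0126]
orientation: [0.597, 0.802, -0.001, -0.003]
force: [-0.3, 0.3, 0.5]
width: 0.05
grip_force: 0.0
```

play_rows(moves=[[[0,0,0],[0,0,-7],50],[[0,0,0],[0,0,-7],50],[[0,0,0],[0,0,-6],50],[[0,0,0],[0,0,0],50],[[0,0,0],[0,0,0],50]])

```text
t: 9.57
tool_pos: [0.5444, -0.175, -0.004]
orientation: [0.597, 0.802, 0.0, 0.0]
force: [-0.2, 0.4, 0.6]
width: 0.0502
grip_force: 0.0
```

```bash
python3 - <<'E'
from h import *
st(); p,d=optics.read_camera('scene'); print(tip2(d))
p,d=optics.read_camera('top'); r=rack('top',d,(350,238)); print(r[0],dock(r[0][0]),r[0][2]-A)
E
```

```text
t 9.5667 tcp [ 544.4 -175.    -4. ] dock [-189.    -0.3] yaw y 0.2918 z [ 0. -0. -1.] w 0.050215007453320845 F [-0.2  0.4  0.6] q [-0.43  0.45  1.79  0.    0.9  -0.72]
[[-183.0, 27.0, 33.0], [-187.0, -31.0, 35.0], [-181.0, -32.0, 36.0], [-199.0, -30.0, 36.0], [-180.0, 26.0, 37.0], [-182.0, 26.0, 37.0], [-183.0, -33.0, 38.0], [-199.0, -30.0, 39.0], [-182.0, -32.0, 40.0], [-179.0, 25.0, 41.0]]
(array([517.0425415 , -82.04922485]), [85.40333557128906, 127.29216766357422], np.float32(1.8622491)) [-92.2  -0.8] 0.00024914742
```

play_rows(moves=[[[0,0,0],[-1.4,4.8,0],50],[[0,0,0],[-1.4,4.8,0],50],[[0,0,0],[-1.4,4.8,0],50],[[0,0,0],[-0.9,2.9,0],50],[[0,0,0],[-0.9,2.9,0],50]])

```text
t: 10.08
tool_pos: [0.5383, -0.1542, -0.0039]
orientation: [0.596, 0.803, -0.0, 0.0]
force: [0.8, -2.0, -0.3]
width: 0.0504
grip_force: 0.6
```

play_rows(moves=[[[0,0,0],[-1.4,4.8,0],50],[[0,0,0],[-1.4,4.8,0],50],[[0,0,0],[-1.4,4.8,0],50],[[0,0,0],[-1.4,4.8,0],50],[[0,0,0],[-1.4,4.8,0],50]])

```text
t: 10.5
tool_pos: [0.5315, -0.1304, -0.0039]
orientation: [0.597, 0.802, 0.0, 0.0]
force: [0.6, -1.7, -0.0]
width: 0.0502
grip_force: 0.9
```

```bash
python3 - <<'E'
from h import *
st(); p,d=optics.read_camera('top'); r=rack('top',d,(340,240)); print(r[0],dock(r[0][0]),r[0][2]-A)
E
```

```text
t 10.5 tcp [ 531.5 -130.4   -3.9] dock [-142.6   -0.8] yaw y 0.2921 z [ 0.001 -0.    -1.   ] w 0.0501541138050024 F [ 0.6 -1.7 -0. ] q [-0.37  0.42  1.84 -0.    0.88 -0.66]
(array([508.60031128, -52.25933075]), [85.3871841430664, 118.75174713134766], np.float32(1.8622639)) [-61.2  -1.3] 0.00026392937
```

play_rows(moves=[[[0,0,0],[-1.5,4.8,0],50],[[0,0,0],[-1.5,4.8,0],50],[[0,0,0],[-1.5,4.8,0],50],[[0,0,0],[-1.5,4.8,0],50],[[0,0,0],[-1.5,4.8,0],50]])

```text
t: 10.97
tool_pos: [0.5237, -0.1062, -0.004]
orientation: [0.597, 0.802, 0.0, 0.0]
force: [1.1, -2.1, 0.4]
width: 0.0499
grip_force: 1.0
```

play_rows(moves=[[[0,0,0],[-1.5,4.8,0],50],[[0,0,0],[-1.5,4.8,0],50],[[0,0,0],[-1.5,4.8,0],50],[[0,0,0],[-1.5,4.8,0],50],[[0,0,0],[-1.5,4.8,0],50]])

```text
t: 11.38
tool_pos: [0.5162, -0.0822, -0.004]
orientation: [0.597, 0.802, 0.0, 0.0]
force: [0.6, -2.6, 1.5]
width: 0.0497
grip_force: 1.1
```

```bash
python3 - <<'E'
from h import *
st(); p,d=optics.read_camera('top'); r=rack('top',d,(320,248)); print(r[0],dock(r[0][0]),r[0][2]-A)
p,d=optics.read_camera('scene')
P=(cloud('scene',d)*1000).reshape(-1,3); q=(P[:,:2]-M)@np.c_[e,n]; t=dock(np.array(robot.sense()['tool_pos'])*1000)[0]+11+64
m=(P[:,2]>34)&(P[:,2]<58)&(abs(q[:,0]-t)<50)&(abs(q[:,1]+43)<8)
print(t,m.sum(),np.polyfit(q[m,0]-t,q[m,1],1))
E
```

```text
t 11.3833 tcp [516.2 -82.2  -4. ] dock [-92.    0.1] yaw y 0.2921 z [ 0. -0. -1.] w 0.04973814271827334 F [ 0.6 -2.6  1.5] q [-0.29  0.39  1.9   0.    0.85 -0.58]
(array([490.5614624 ,   5.82781219]), [85.26237487792969, 96.71446228027344], np.float32(1.8623271)) [-0.4 -0.7] 0.0003271103
-16.0 346 [ 2.19724128e-03 -4.31820861e+01]
```

play_rows(moves=[[[0,0,0],[-1.4,4.8,0],50],[[0,0,0],[-1.5,4.8,0],50],[[0,0,0],[-1.4,4.8,0],50],[[0,0,0],[-1.5,4.8,0],50],[[0,0,0],[-1.4,4.8,0],50]])

```text
t: 11.9
tool_pos: [0.5086, -0.058, -0.0042]
orientation: [0.597, 0.802, -0.0, -0.0]
force: [0.2, -0.3, -1.1]
width: 0.0498
grip_force: 0.4
```

play_rows(moves=[[[0,0,0],[-1.4,4.8,0],50],[[0,0,0],[-1.5,4.8,0],50],[[0,0,0],[-1.4,4.8,0],50],[[0,0,0],[-1.5,4.8,0],50],[[0,0,0],[-1.4,4.8,0],50]])

```text
t: 12.32
tool_pos: [0.5017, -0.0341, -0.0041]
orientation: [0.597, 0.802, 0.0, -0.0]
force: [0.9, -0.8, -1.3]
width: 0.0504
grip_force: 0.5
```

play_rows(moves=[[[0,0,0],[-1.4,4.8,0],50],[[0,0,0],[-1.5,4.8,0],50],[[0,0,0],[-1.4,4.8,0],50],[[0,0,0],[-1.5,4.8,0],50],[[0,0,0],[-1.4,4.8,0],50]])

```text
t: 12.73
tool_pos: [0.4945, -0.0101, -0.0041]
orientation: [0.597, 0.802, 0.0, 0.0]
force: [0.2, -0.8, -1.1]
width: 0.0498
grip_force: 0.5
```

```bash
python3 - <<'E'
from h import *
st(); p,d=optics.read_camera('top'); r=rack('top',d,(290,258)); print(r[0],dock(r[0][0]),r[0][2]-A)
E
```

```text
t 12.7333 tcp [494.5 -10.1  -4.1] dock [-16.8   0.1] yaw y 0.292 z [ 0.  0. -1.] w 0.04976858038180819 F [ 0.2 -0.8 -1.1] q [-0.16  0.36  1.96  0.    0.82 -0.45]
(array([630.7154541 , -21.05041504]), [957.9327392578125, 1576.2841796875], np.float32(1.5891663)) [ -66.4 -127.2] -0.2728337
```

play_rows(moves=[[[0,0,0],[-1.4,4.8,0],50],[[0,0,0],[-1.5,4.8,0],50],[[0,0,0],[-1.4,4.8,0],50],[[0,0,0],[-1.2,3.8,0],50],[[0,0,0],[-0.9,2.9,0],50]])

```text
t: 13.2
tool_pos: [0.4881, 0.0109, -0.004]
orientation: [0.597, 0.803, 0.0, 0.0]
force: [1.0, -1.3, -0.4]
width: 0.05
grip_force: 0.7
```

play_rows(moves=[[[0,0,0],[-0.6,1.9,0],50],[[0,0,0],[-0.6,1.9,0],50],[[0,0,0],[-0.3,1,0],50],[[0,0,0],[-0.3,1,0],50],[[0,0,0],[0,0,0],50]])

```text
t: 13.62
tool_pos: [0.4865, 0.0164, -0.004]
orientation: [0.597, 0.802, 0.0, -0.0]
force: [0.2, -1.0, 0.0]
width: 0.0504
grip_force: 0.3
```

```bash
python3 - <<'E'
from h import *
st()
E
```

```text
t 13.6167 tcp [486.5  16.4  -4. ] dock [11.   0.2] yaw y 0.2919 z [ 0.  0. -1.] w 0.05038036876595788 F [ 0.2 -1.   0. ] q [-0.11  0.35  1.97  0.    0.82 -0.4 ]
```

Continue in 1 mm steps until the force rises.

play_rows(moves=[[[0,0,0],[-0.3,1,0],50],[[0,0,0],[-0.3,1,0],50],[[0,0,0],[-0.3,1,0],50],[[0,0,0],[-0.3,1,0],50],[[0,0,0],[0,0,0],50]])

```text
t: 14.03
tool_pos: [0.4853, 0.0205, -0.0041]
orientation: [0.597, 0.802, 0.0, 0.0]
force: [-0.5, -0.9, 0.2]
width: 0.0501
grip_force: 0.6
```

play_rows(moves=[[[0,0,0],[-0.3,1,0],50],[[0,0,0],[-0.3,1,0],50],[[0,0,0],[0,0,0],50],[[0,0,0],[0,0,0],50],[[0,0,0],[0,0,0],50]])

```text
t: 14.45
tool_pos: [0.4853, 0.021, -0.0039]
orientation: [0.596, 0.803, -0.001, 0.001]
force: [0.6, -6.2, 0.3]
width: 0.0499
grip_force: 3.2
```

play_rows(moves=[[[0,0,0],[-0.3,1,0],50],[[0,0,0],[-0.3,1,0],50],[[0,0,0],[0,0,0],50],[[0,0,0],[0,0,0],50],[[0,0,0],[0,0,0],50]])

```text
t: 14.87
tool_pos: [0.4856, 0.0209, -0.0036]
orientation: [0.596, 0.803, -0.001, 0.003]
force: [1.2, -13.3, 2.6]
width: 0.05
grip_force: 6.6
```

```bash
python3 -c "
from h import *
st()"
```

```text
t 14.8667 tcp [485.6  20.9  -3.6] dock [15.5 -0.3] yaw y 0.2947 z [ 0.003 -0.006 -1.   ] w 0.05001387355853261 F [  1.2 -13.3   2.6] q [-0.1   0.35  1.98 -0.01  0.81 -0.39]
```

play_rows(moves=[[[0,0,0],[0.6,-2,0],50],[[0,0,0],[1.2,-4,0],50],[[0,0,0],[2.9,-9.6,0],50],[[0,0,0],[4.3,-14.4,0],50],[[0,0,0],[5.7,-19.2,0],50]])

```text
t: 15.28
tool_pos: [0.4981, -0.0245, -0.0043]
orientation: [0.596, 0.803, 0.0, -0.001]
force: [0.3, 0.8, 0.1]
width: 0.0499
grip_force: 0.0
```

play_rows(moves=[[[0,0,0],[5.7,-19.2,20],50],[[0,0,0],[8.6,-28.8,25],50],[[0,0,0],[8.6,-28.8,25],50],[[0,0,0],[8.6,-28.8,25],50],[[0,0,0],[8.6,-28.8,25],50]])

```text
t: 15.7
tool_pos: [0.5387, -0.1605, 0.117]
orientation: [0.597, 0.802, 0.0, -0.0]
force: [1.6, 0.8, 0.1]
width: 0.0498
grip_force: 0.0
```

play_rows(moves=[[[0,0,0],[8.6,-28.8,25],50],[[0,0,0],[0,-38,0],50],[[0,0,0],[0,-38,0],50],[[0,0,0],[0,-38,0],50],[[0,0,0],[0,0,0],50]])

```text
t: 16.12
tool_pos: [0.5475, -0.31, 0.1405]
orientation: [0.599, 0.801, -0.002, 0.002]
force: [-0.2, 0.3, -1.3]
width: 0.0501
grip_force: 0.0
```

```bash
python3 - <<'E'
from h import *
st(); p,d=optics.read_camera('top'); r=rack('top',d,(282,262)); print(r[0],dock(r[0][0]),r[0][2]-A)
q,d=optics.read_camera('scene')
cv2.imwrite('pics/fin.png',cv2.resize(np.hstack([p[160:320,190:390],q[80:240,240:440]]),None,fx=2,fy=2,interpolation=cv2.INTER_CUBIC)[...,::-1])
E
```

```text
t 16.1167 tcp [ 547.5 -310.   140.5] dock [-319.3   35.5] yaw y 0.2872 z [ 0.001 -0.005 -1.   ] w 0.05008004480439839 F [-0.2  0.3 -1.3] q [-0.62  0.39  1.48 -0.    1.27 -0.91]
(array([464.24868774,  94.07193756]), [85.34337615966797, 127.1527099609375], np.float32(1.8617378)) [91.7 -0.8] -0.00026214123
```

View pics/fin.png

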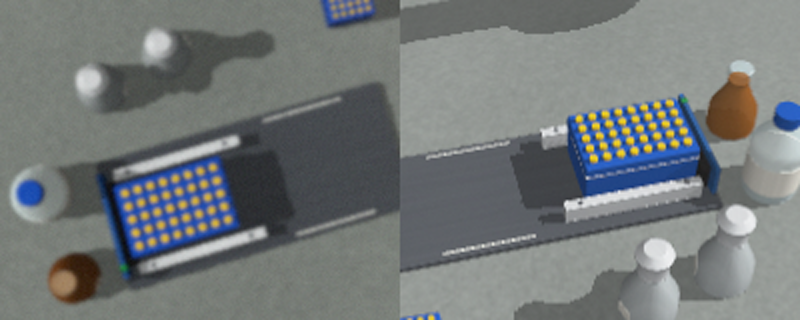

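The picture shows the rack home against the stop, centred and square: top view about (176,207) in the crop, dock x 91.7, y −0.8, skew 0.000. The flasks and the bottle stand where they were. Handing in.

```bash
python3 -c "
from station import robot
print(robot.finish_job())"
```

```text
the job is handed in; nothing more can be done
None
```

The blue rack is home against the end stop, square and within about 1 mm of the lane's centre line. It was slid all the way, no rail contact showed in the images or forces, the flasks and bottle are still standing in place, and the job was handed in at about 16 s.

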